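Clamp a small vase in the decorating jig by its thumbwheel

TASK

Stand the small vase upright on the jig's wooden base between the two cork-faced jaws, about midway across their width. Then, with a fingertip on the exposed rim of the recessed thumbwheel, roll it until the sliding jaw holds the vase snugly against the fixed jaw, but gently: the ware is brittle. Move the jaw by the wheel only, leave the other things on the bench alone, and leave the vase clamped.

Things in the scene. Friction and masses are not known exactly. Their poses are not given: they have to be found in the camera images.
- vase: The small white vase with thin blue bands, 85 mm tall, 0.15 to 0.3 kg. Origin at the centre of its underside, z up. Foot: straight cylinder 50 mm in diameter, 30 mm high; belly 62 mm in diameter at 44 mm height; neck 28 mm in diameter from 64 to 80 mm height, to be gripped from above; lip 32 mm. Brittle: it cracks if the jaws squeeze it with more than 18 N; 4 to 10 N is snug.
- jig: The holding jig, fixed to the bench: wooden base 240 (x) by 100 (y) by 12 mm (z); origin at the centre of its underside. Its x axis runs from the fixed jaw (-x end) to the grey wheel housing (+x end, spanning x = 5 to 95 mm, 66 mm wide, flat top 54 mm above the bench). The vase stands on the base's upper face, 12 mm above the bench.
- fixed_jaw: The fixed jaw: upright plate 70 mm wide (along the jig's y), 26 mm high above the base, its cork face looking to the jig's +x. Axes as the jig's. Origin at the foot of the cork face, mid-width, on the base's upper face.
- fixed_face (a point): Middle of the lower edge of the fixed jaw's cork face, on the base's upper face, at jig x = -95 mm. A vase touching this jaw has its axis 25 mm from here in the jig's +x.
- jaw: The sliding jaw, as wide and high as the fixed one, its cork face looking to the jig's -x. Axes as the jig's. Origin at the foot of its cork face, mid-width, on the base's upper face. It slides along the jig's x only; at the start its face is 60 to 68 mm from the fixed face. Not to be pushed by hand (more than 4 N on it counts).
- jaw_face (a point): Middle of the lower edge of the sliding jaw's cork face, on the base's upper face; moves with the jaw.
- wheel: Knurled steel thumbwheel, 40 mm in diameter, 12 mm wide, in a slot 16 mm wide and 38 mm long in the housing's top; only its top 8 mm stand out. Origin at its centre, axle along the jig's y. Rolling its top towards the jig's -x (towards the vase) closes the jaw by 6 mm per radian, 0.3 of the rim's travel: several strokes are needed. It stays where it is left.
- wheel_top (a point): Highest point of the unpressed wheel's rim, 62 mm above the bench, mid-width; fixed to the jig. The wheel is rigid: come down on it slowly and press with under 20 N. A finger pressed too lightly slips. Push along the rim: 2 N while the jaw runs free, up to 0.5 N more as it shoves the vase; beyond 2 N each N gives 3.3 N at the jaw: 3.5 to 5 N is snug, 7 N too much.
- jar: A bystander: terracotta jar with a wooden cap, 60 mm in diameter, 75 mm high. Origin at the centre of its underside.
- bowl: A bystander: small blue bowl, 84 mm in diameter, 40 mm high. Origin at the centre of its underside.
- brush: A bystander: brush 160 mm long lying on the bench along its x. Origin at its underside, near its middle.
Things that resemble listed ones, but are neither listed nor needed, are in the scene too. Several things look just like the vase: the one meant starts farthest to the robot's left.

How it is judged (in metres and radians):
On the way, in this order (a step that is already met when the one before it is completed fails the run):
1. the vase stands on the jig's base between the jaws, let go, not yet clamped (x of vase in the frame of jig between -0.078 and -0.045 m and y of vase in the frame of jig between -0.015 and 0.015 m and z of vase in the frame of jig below 0.015 m and angle between vase's own z axis and vertical below 0.08 rad and contact force between the fingers and vase below 0.1 N and contact force between jaw and vase below 1.5 N), for 0.2 s.
2. the thumbwheel has brought the jaw snug on the vase against the fixed jaw (x of vase in the frame of jig between -0.078 and -0.045 m and y of vase in the frame of jig between -0.015 and 0.015 m and z of vase in the frame of jig below 0.015 m and angle between vase's own z axis and vertical below 0.08 rad and contact force between the fingers and vase below 0.1 N and contact force between each of jaw, fixed_jaw and vase above 2 N), for 0.2 s.
At the end, for the whole second after the job is handed in: The vase stands upright (tilt below 0.08 rad) on the base between the jaws, its axis within 15 mm of mid-width, at rest, and both the sliding and the fixed jaw press on it with more than 2 N (all of step 2 and linear speed of vase below 0.01 m/s); the robot touches nothing.
It fails at once if the jaws squeeze the brittle vase with more than 18 N (contact force between any of jaw, fixed_jaw and vase above 18 N).
It fails at once if the wheel is pressed with more than 20 N (contact force between any of the fingers, the arm and wheel above 20 N).
It fails at once if the sliding jaw is pushed directly by the robot (more than 4 N) (contact force between any of the fingers, the arm and jaw above 4 N).
It fails at once if the vase is tipped over (angle between vase's own z axis and vertical above 0.5 rad).
It fails at once if the jar, the bowl or the brush is moved by more than 20 mm (distance of any of jar, bowl, brush from where it was at the start of the episode above 0.02 m).
It also fails if it takes over 67 s, if anything falls off the work surface, if the arm or the gripper's body presses on something with over 40 N, if the wrist force passes 120 N, or if a joint passes its speed limit or range.

ROBOT

A 6-joint arm with a two-finger parallel gripper is mounted at the origin on the work surface. World frame = base frame: x ahead of the robot, y to its left, z up, the work surface at z = 0. Lengths are in mm, angles in degrees, forces in N, time in s.
With the tool pointing down it reaches from about 350 to 850 mm from the base axis. Payload 8.1 kg.
Tool frame: the origin (TCP) lies at the very end of the fingers, on their centre line; the grasp point (between the pads) lies 19 mm behind it; z points along the fingers, y is the line along which they close (so a half turn about z gives the same grasp; the last joint's range is limited). The gripper opens to 85 mm and grips with 20 to 120 N. Pads are 22 mm wide; open, the fingers measure 114 mm over their backs; the gripper's body (76 mm by 85 mm) begins 54 mm behind the grasp point. The pads swing forward as they close: fully open they stand 13 mm farther back than shut.
Start: joints at [-81.956, 7.471, 85.268, -0, 87.261, -4.893], TCP at [134.352, -584.769, 231.292] pointing down, gripper open.
Joint ranges: [-169.43, 169.43], [-51.17, 129.36], [1.28, 143.12], [-76.62, 256.62], [0, 156.53], [-152.29, 152.29]. Speed limits (degrees/s): [136.94, 136.94, 159.86, 180, 180, 180].

INTERFACE

Orientations are given as [roll, pitch, yaw] about the fixed x, y, z axes, in that order (R = Rz(yaw) Ry(pitch) Rx(roll)).
In Python, from bench import sense, eyes, job, models gives the robot as it stands. The module is installed in compiled form; this text tells all that it offers.
- The arm moves only by the tool apply_moves, never from a script. Its argument "rows" is a list of rows, each a list of 6 numbers: the shift along the tool's x, y, z in mm, then the turn, a rotation vector about the tool's x, y, z in rad. In form: [[dx, dy, dz, rx, ry, rz], ...]. A call has exactly 5 rows; each row shifts and turns the commanded pose from where the row before left it, along the tool's axes as they then stand; what a row does not reach is not made up. A row lasts 1/8 s, in which the tool goes at most 62.5 mm and 10.7 degrees, less where a joint would pass 70% of its speed; a pose out of reach is approached as far as the arm can. A call is refused whole if a number of a shift passes 62.5 or a number of a turn 0.188, either way. A call with a gripper value outside its range is refused whole. "fingers" is the finger opening in mm, from 0 to 85.4, set as the call begins (left out, the last holds). The fingers move at their own pace and stop on an object; "grip_force" is the grip in N (left out, the last holds). Time passes only in rows, so rows that do not move let the fingers close, or fill a call up. It gives the time, the measured TCP pose, the force, the opening and the grip force at its end, in the units of the state.
- sense(): the state, without advancing time (a new reading comes with each control period).
- eyes.snapshot(name): name is "side" or "top" or "wrist"; returns (picture, depth): 480x640x3 uint8, red, green, blue; 480x640 float32, mm along the optical axis (not along the pixel's ray), 0 where there is no reading.
- eyes.get_calibration(name): a dict with "intrinsics" (3x3 intrinsics, pixels), "D" ([k1, k2, p1, p2, k3] as OpenCV has them; the pictures are not rectified), "R" (3x3) and "t" (3): a world point X has camera coordinates R X + t; the wrist camera has in their place "mount" (4x4, takes a point from camera to tool coordinates, whose origin is the TCP and whose axes are the flange's). Camera axes: x right, y down, z forward; pixel columns grow to the right and rows downward; lengths in mm; the calibration is good to about 2 mm. A picture is of the moment at which its call begins: read the wrist's pose just before it. get_calibration takes no time and is no camera call.
- job.hand_in(): hands the job in; it is judged then, once.
Trained networks look in the newest picture that a camera, given by its name, has taken for a name from the list of things; names that differ only in an ending like _2 or _b are one class to them, and where a whole thing is asked for, a point or a joint stands for the part that bears it (a point fixed in the world has none). Each returns a list of dicts, best first, with "confidence" (0 to 1); they miss things now and then, are a little off and sometimes report something else, mostly with a low value. They report only what shows in the picture. A call takes as long as a camera call. They do not tell look-alikes from the thing itself.
- models.boxes_of(name, camera): "xyz" ([x, y, z] in mm, in world coordinates, good to about 4 mm: the middle of the surface that is visible of it).
- models.cut_out(name, camera): "pixels" (480x640 bool, what is visible of it).
- models.place_of(name, camera): "xyz" ([x, y, z] in mm, in world coordinates, good to about 4 mm: a listed point, or the origin of a listed thing).
The state is a dict: "time": time; "joint_pos": joint angles; "qd": joint speeds; "joint_efforts": joint torques, N m; "tool_pos": TCP position; "tcp_rot": TCP orientation; "ft_force": force on the tool from outside, world axes, zero at the start; "wrist_torque": the same for the moment, N m; "finger_gap": finger opening in mm; "grip_force": force on a finger pad.
Only numpy, scipy, OpenCV 4.12 (cv2) and the standard library are available. Lean on these libraries where they do the work, as an engineer would, in place of code of your own. Each camera call takes 0.05 s, during which the arm holds its last target. There are 200 camera calls.

## Working session

There is one attempt and no reset: what is moved stays moved. The work goes in short steps, Python scripts to look and compute and a tool call to move; the robot and the scene stay as the last step left them, time stands still between calls to the robot, and variables do not carry over. Pictures are saved under pics/ and viewed, at most 10 in all, crops included, and the job is handed in when it is done.

Besides the shell and the picture viewer there is one more tool, called after "Request:" in YAML: its name, and indented under it one key for each argument. apply_moves: Moves the arm, as the interface text tells. Its arguments: {"type":"object","properties":{"rows":{"type":"array"},"fingers":{"type":"number"},"grip_force":{"type":"number"}},"required":["rows"]}

```bash
mkdir -p pics; python3 - <<'E'
from bench import sense, eyes, job, models
import cv2
s=sense(); print(s)
for c in ("top","side"):
    p,d=eyes.snapshot(c); cv2.imwrite(f"pics/{c}0.png",p[:,:,::-1])
    for n in ("vase","jig","fixed_face","jaw_face","wheel_top","jar","bowl","brush"):
        print(c,n,[( [round(float(v)) for v in r["xyz"]],round(r["confidence"],2)) for r in models.place_of(n,c)])
print(sense()["time"])
E
```

```text
{'time': 0.0, 'joint_pos': array([-8.19573330e+01,  7.51653636e+00,  8.53286290e+01,  5.73549483e-04,
        8.72614862e+01, -4.89410746e+00]), 'qd': array([-0.09730873,  0.05384193,  0.05789156, -0.00306283, -0.06870565,
        0.00319596]), 'joint_efforts': array([-8.72239943e-04, -5.69395030e+01, -5.00553632e+01, -3.89288271e-04,
        1.46381758e-02, -7.04945307e-06]), 'tool_pos': array([ 134.26351466, -584.22545133,  230.23577389]), 'tcp_rot': array([-1.79893786e+02, -9.66966958e-03,  1.29367376e+01]), 'ft_force': array([ 0.04324377, -0.26298886, -0.55684446]), 'wrist_torque': array([-0.01917293,  0.00585418,  0.02663614]), 'grip_force': 0.0, 'finger_gap': 85.31249301288335}
top vase [([673, 87, -2], 0.96), ([462, 198, 1], 0.92), ([363, -44, 2], 0.78), ([386, 84, 1], 0.63)]
top jig [([603, -70, -2], 0.7)]
top fixed_face [([690, -98, 11], 0.88)]
top jaw_face [([630, -77, 12], 0.87)]
top wheel_top [([551, -54, 61], 0.76), ([630, -79, 14], 0.4)]
top jar [([629, 192, 2], 0.91)]
top bowl [([529, 345, 3], 0.89)]
top brush [([805, 0, -1], 0.79), ([463, 199, 3], 0.38)]
side vase [([676, 91, 1], 0.92), ([389, 91, 0], 0.9), ([362, -41, 1], 0.81), ([466, 195, 1], 0.74)]
side jig [([600, -73, 0], 0.56), ([691, -103, 10], 0.22)]
side fixed_face [([691, -101, 12], 0.67)]
side jaw_face [([635, -84, 13], 0.79), ([806, -7, 1], 0.56)]
side wheel_top [([553, -55, 62], 0.93)]
side jar [([627, 191, 2], 0.85)]
side bowl [([530, 346, 0], 0.79), ([552, -53, 61], 0.5)]
side brush [([806, -7, 3], 0.64)]
0.9
```

View pics/top0.png

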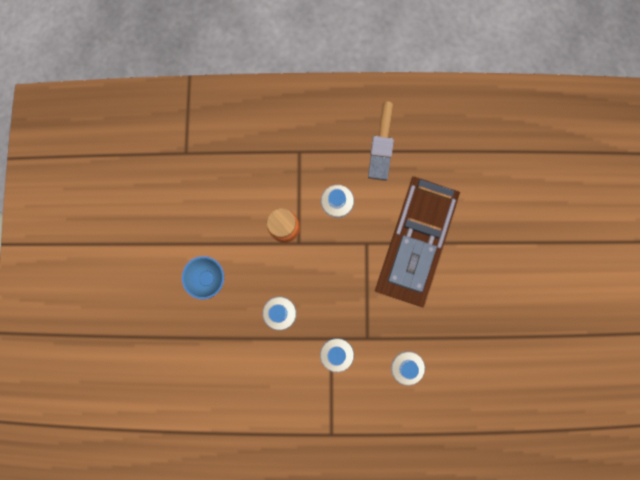

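View pics/side0.png

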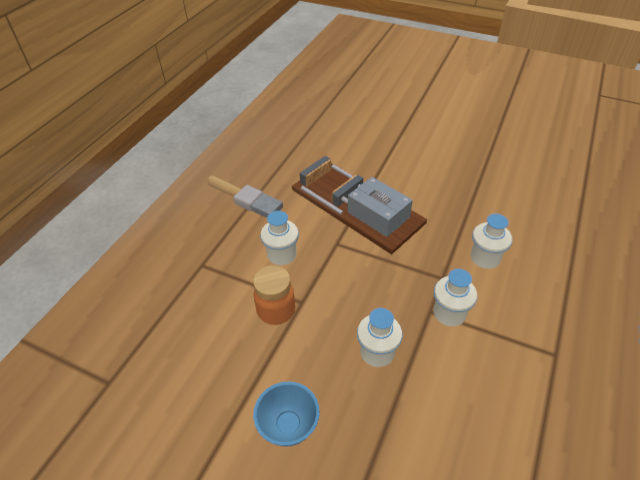

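The target vase is the leftmost one: top px (279,313), side px (379,337). The jig is at top px (417,242), with its fixed jaw at px (437,187) and its housing at px (412,262). Next I'll refine both positions with depth.

```bash
cat > h.py <<'E'
from bench import sense, eyes, job, models
import numpy as np, cv2
from scipy.spatial.transform import Rotation as Ro
def cloud(c,p,d,s=None):
    k=eyes.get_calibration(c); v,u=np.mgrid[:480,:640]
    n=cv2.undistortPoints(np.stack([u,v],-1).reshape(-1,1,2).astype(np.float64),np.array(k["intrinsics"],float),np.array(k["D"],float)).reshape(480,640,2)
    P=np.dstack([n,np.ones((480,640))])*d[...,None]
    if c=="wrist":
        M=np.array(k["mount"]); P=P@M[:3,:3].T+M[:3,3]
        R=Ro.from_euler("xyz",s["tcp_rot"],degrees=True).as_matrix()
        return P@R.T+np.array(s["tool_pos"])
    return (P-np.array(k["t"]))@np.array(k["R"])
def near(W,xy,r): return np.hypot(W[...,0]-xy[0],W[...,1]-xy[1])<r
def report(c,p,d,s=None,vase=(464,197)):
    W=cloud(c,p,d,s); ok=d>0; out={}
    m=ok&near(W,(555,-55),75)&(W[...,2]>49)&(W[...,2]<58)
    if m.sum()>50:
        r=cv2.minAreaRect(W[m][:,:2].astype(np.float32)); print(c,"housing",np.round(r[0],1),np.round(r[1],1),round(r[2],2),"z",np.median(W[m][:,2]).round(1),m.sum())
    m=ok&near(W,vase,30)&(W[...,2]>78)&(W[...,2]<92)
    if m.sum()>10:
        q=W[m]; cc=cv2.minEnclosingCircle(q[:,:2].astype(np.float32)); print(c,"lip",np.round(cc[0],1),round(cc[1],1),"mean",q.mean(0).round(1),m.sum())
    return W
def togo(xyz):
    s=sense(); R=Ro.from_euler("xyz",s["tcp_rot"],degrees=True).as_matrix()
    return (R.T@(np.array(xyz)-s["tool_pos"])).round(1)
E
python3 - <<'E'
from h import *
for c in ("top","side"):
    p,d=eyes.snapshot(c); report(c,p,d)
print(eyes.get_calibration("wrist")["mount"])
print(Ro.from_euler("xyz",sense()["tcp_rot"],degrees=True).as_matrix().round(3))
print(togo((464,-100,230)))
E
```

```text
top housing [553.7 -52.7] [66.8 90.8] 70.83 z 53.8 1501
top lip [461.  197.8] 16.3 mean [461.2 197.9  85.5] 255
side housing [554.6 -54. ] [69.5 91.6] 70.97 z 55.3 1432
side lip [462.1 194.4] 17.2 mean [462.1 195.7  85.8] 425
[[ 6.37249490e-04 -9.46159195e-01 -3.23701053e-01  8.44632054e+01]
 [ 9.99999789e-01  6.42491852e-04  9.06694076e-05 -4.74232488e-01]
 [ 1.22187595e-04 -3.23701042e-01  9.46159405e-01 -1.43293694e+02]
 [ 0.00000000e+00  0.00000000e+00  0.00000000e+00  1.00000000e+00]]
[[ 0.975  0.224  0.   ]
 [ 0.224 -0.975 -0.   ]
 [ 0.     0.    -1.   ]]
[ 429.8 -398.7    1.3]
```

Request:
apply_moves:
  rows:
    - [45,-42,0,0,0,0]
    - [45,-42,0,0,0,0]
    - [45,-42,0,0,0,0]
    - [45,-42,0,0,0,0]
    - [45,-42,0,0,0,0]
  fingers: 85

```text
time: 1.62
tool_pos: [307.4, -328.1, 231.5]
tcp_rot: [180.0, -0.0, 12.9]
ft_force: [1.3, -0.5, 0.3]
finger_gap: 84.8
grip_force: 0.0
```

Request:
apply_moves:
  rows:
    - [40,-46,0,0,0,0]
    - [40,-46,0,0,0,0]
    - [20,-55,0,0,0,0]
    - [0,-60,0,0,0,0]
    - [0,-60,0,0,0,0]

```text
time: 2.25
tool_pos: [343.8, -45.4, 231.4]
tcp_rot: [180.0, -0.0, 12.9]
ft_force: [1.3, 0.9, 0.5]
finger_gap: 84.4
grip_force: 0.0
```

Request:
apply_moves:
  rows:
    - [34,-42,0,0,0,0]
    - [34,-42,0,0,0,0]
    - [34,-42,0,0,0,0]
    - [34,-42,0,0,0,0]
    - [33,-42,0,0,0,0]

```text
time: 2.88
tool_pos: [462.6, 197.3, 231.5]
tcp_rot: [180.0, -0.0, 13.0]
ft_force: [0.3, -0.7, 1.1]
finger_gap: 85.1
grip_force: 0.0
```

Request:
apply_moves:
  rows:
    - [0,0,20,0,0,0.185]
    - [0,0,20,0,0,0.185]
    - [0,0,20,0,0,0.185]
    - [0,0,0,0,0,0]
    - [0,0,0,0,0,0]

```text
time: 3.5
tool_pos: [462.4, 195.5, 172.2]
tcp_rot: [-180.0, -0.0, -18.6]
ft_force: [0.4, 0.6, 0.7]
finger_gap: 85.4
grip_force: 0.0
```

```bash
python3 - <<'E'
from h import *
s=sense(); print(s["time"],s["tool_pos"],s["tcp_rot"])
p,d=eyes.snapshot("wrist"); cv2.imwrite("pics/w0.png",p[:,:,::-1]); report("wrist",p,d,s)
print(togo((461.5,197,64)))
E
```

```text
3.5 [462.4044357  195.47933364 172.2227675 ] [-1.79966359e+02 -4.56418275e-02 -1.86236367e+01]
wrist housing [533.7 -30.7] [41.8 35.4] 70.92 z 54.5 3388
wrist lip [462.7 197.2] 16.4 mean [463.1 197.   86.2] 1609
[ -1.7  -0.9 108.6]
```

Request:
apply_moves:
  rows:
    - [-0.5,-1.5,30,0,0,0]
    - [0,0,30,0,0,0]
    - [0,0,30,0,0,0]
    - [0,0,18,0,0,0]
    - [0,0,0,0,0,0]

```text
time: 4.18
tool_pos: [461.4, 196.7, 62.7]
tcp_rot: [179.9, 0.1, -18.8]
ft_force: [0.1, 0.1, 0.5]
finger_gap: 84.6
grip_force: 0.0
```

Request:
apply_moves:
  rows:
    - [0,0,0,0,0,0]
    - [0,0,0,0,0,0]
    - [0,0,0,0,0,0]
    - [0,0,0,0,0,0]
    - [0,0,0,0,0,0]
  fingers: 0
  grip_force: 30

```text
time: 4.8
tool_pos: [462.9, 197.1, 64.4]
tcp_rot: [-179.9, -0.1, -18.9]
ft_force: [-0.3, -0.6, 5.8]
finger_gap: 28.3
grip_force: 29.2
```

Request:
apply_moves:
  rows:
    - [0,0,-10,0,0,0]
    - [0,0,-25,0,0,0]
    - [0,0,-30,0,0,0]
    - [0,0,-30,0,0,0]
    - [0,0,-5,0,0,0]

```text
time: 5.42
tool_pos: [463.5, 197.5, 166.0]
tcp_rot: [-179.8, -0.2, -18.9]
ft_force: [0.6, -0.8, -2.8]
finger_gap: 28.4
grip_force: 29.9
```

```bash
python3 - <<'E'
from h import *
s=sense(); print(s["time"],s["tool_pos"],s["tcp_rot"],s["ft_force"],s["finger_gap"])
print(togo((662.2,-90.8,160)))
E
```

```text
5.425 [463.45220895 197.5031322  165.98751262] [-179.8424706    -0.20392412  -18.8557511 ] [ 0.60052552 -0.76326762 -2.82106781] 28.431120785374503
[281.2 208.6   6.4]
```

Request:
apply_moves:
  rows:
    - [25,18,0,0,0,0]
    - [30,22,0,0,0,0]
    - [30,22,0,0,0,0]
    - [30,22,0,0,0,0]
    - [30,22,0,0,0,0]

```text
time: 6.05
tool_pos: [564.7, 48.8, 161.6]
tcp_rot: [180.0, 0.1, -18.9]
ft_force: [0.4, -0.1, -1.1]
finger_gap: 28.4
grip_force: 30.0
```

Request:
apply_moves:
  rows:
    - [30,22,0,0,0,0]
    - [30,22,0,0,0,0]
    - [30,24,0,0,0,0]
    - [28,22,0,0,0,0]
    - [18,12,0,0,0,0]

```text
time: 6.68
tool_pos: [660.4, -92.3, 161.2]
tcp_rot: [180.0, 0.1, -18.9]
ft_force: [0.2, 0.5, -1.4]
finger_gap: 28.1
grip_force: 30.0
```

Request:
apply_moves:
  rows:
    - [0,0,15,0,0,0]
    - [0,0,0,0,0,0]
    - [0,0,0,0,0,0]
    - [0,0,0,0,0,0]
    - [0,0,0,0,0,0]

```text
time: 7.3
tool_pos: [660.9, -90.3, 149.0]
tcp_rot: [-180.0, -0.1, -18.8]
ft_force: [-0.0, -0.5, -1.5]
finger_gap: 27.7
grip_force: 30.0
```

```bash
python3 - <<'E'
from h import *
s=sense(); print(s["time"],s["tool_pos"],s["tcp_rot"],s["ft_force"],s["finger_gap"])
p,d=eyes.snapshot("wrist"); cv2.imwrite("pics/w1.png",p[:,:,::-1]); W=report("wrist",p,d,s)
p,d=eyes.snapshot("side"); cv2.imwrite("pics/s1.png",p[:,:,::-1])
for n in ("jaw_face","fixed_face","wheel_top"):
  for c in ("wrist","side"):
    print(c,n,[( [round(float(v),1) for v in r["xyz"]],round(r["confidence"],2)) for r in models.place_of(n,c)])
print(togo((662.2,-90.8,78)))
E
```

```text
7.3 [660.88849909 -90.32309357 148.95059028] [-1.79994117e+02 -5.38882735e-02 -1.88296726e+01] [-0.01590725 -0.49604513 -1.52574832] 27.73191711704665
wrist housing [540.9 -47.2] [66.  59.9] 71.99 z 54.6 3264
wrist jaw_face [([691.7, -100.7, 12.0], 0.67)]
side jaw_face [([632.7, -81.5, 13.0], 0.86)]
wrist fixed_face [([691.1, -99.2, 10.5], 0.64)]
side fixed_face [([691.3, -104.2, 10.7], 0.76)]
wrist wheel_top [([553.4, -53.8, 65.1], 0.68)]
side wheel_top [([552.7, -51.1, 62.0], 0.59)]
[ 1.4 -0.4 70.3]
```

View pics/w1.png

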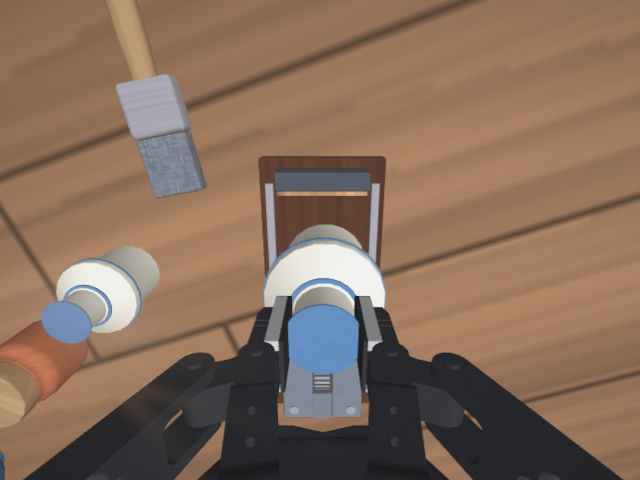

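Request:
apply_moves:
  rows:
    - [1,0,10,0,0,0]
    - [0,0,10,0,0,0]
    - [0,0,10,0,0,0]
    - [0,0,0,0,0,0]
    - [0,0,0,0,0,0]

```text
time: 8.32
tool_pos: [661.7, -91.1, 118.3]
tcp_rot: [180.0, -0.0, -18.9]
ft_force: [-0.0, -0.1, -1.4]
finger_gap: 27.9
grip_force: 30.0
```

```bash
python3 - <<'E'
from h import *
J=np.array([601.3,-69.7]); ex=np.array([-.945,.327]); ey=np.array([-.327,-.945])
for c in ("wrist","top","side"):
    s=sense(); 
    p,d=eyes.snapshot(c); W=cloud(c,p,d,s); ok=d>0
    X=(W[...,:2]-J)@ex; Y=(W[...,:2]-J)@ey; Z=W[...,2]
    print(c,s["tool_pos"].round(1),"tcp jig",((s["tool_pos"][:2]-J)@ex).round(1),((s["tool_pos"][:2]-J)@ey).round(1))
    m=ok&(abs(Y)<30)&(abs(Z-38)<4)
    for nm,a,b in (("fixedtop",-115,-85),("jawtop",-45,-5)):
        q=X[m&(X>a)&(X<b)]; 
        if len(q)>5: print(nm,len(q),np.percentile(q,[1,10,50,90,99]).round(1))
    b=(p[...,2].astype(int)-p[...,0]>60)&ok&(abs(X+65)<30)&(abs(Y)<30)&(Z>100)
    if b.sum()>20:
        q=np.stack([X[b],Y[b]],-1).astype(np.float32); print("lip",cv2.minEnclosingCircle(q),np.median(Z[b]).round(1),q.mean(0),b.sum())
E
```

```text
wrist [661.7 -91.1 118.3] tcp jig -64.1 0.4
fixedtop 2547 [-112.7 -111.5 -104.5  -97.2  -95.6]
lip ((-71.69937133789062, -0.2835664749145508), 29.760570526123047) 140.0 [-66.47277     -0.48555365] 4574
top [661.9 -91.1 118.7] tcp jig -64.3 0.4
jawtop 47 [-29.4 -28.1 -20.8 -14.8 -13.2]
side [662.  -91.1 118.9] tcp jig -64.4 0.4
fixedtop 132 [-113.4 -111.7 -103.9  -96.3  -95.2]
jawtop 252 [-34.3 -31.6 -23.  -16.8 -15.6]
lip ((-61.15821075439453, 5.258784294128418), 16.086774826049805) 140.7 [-59.729702    5.2081656] 96
```

Request:
apply_moves:
  rows:
    - [0,0,8,0,0,0]
    - [0,0,8,0,0,0]
    - [0,0,8,0,0,0]
    - [0,0,6,0,0,0]
    - [0,0,0,0,0,0]

```text
time: 9.1
tool_pos: [661.0, -90.9, 87.2]
tcp_rot: [180.0, 0.1, -18.9]
ft_force: [-0.2, 0.7, -1.7]
finger_gap: 27.9
grip_force: 30.0
```

Request:
apply_moves:
  rows:
    - [0,0,3,0,0,0]
    - [0,0,3,0,0,0]
    - [0,0,2,0,0,0]
    - [0,0,1,0,0,0]
    - [0,0,1,0,0,0]

```text
time: 9.72
tool_pos: [661.7, -91.0, 78.3]
tcp_rot: [-180.0, -0.0, -18.9]
ft_force: [-0.1, -0.3, -2.1]
finger_gap: 28.0
grip_force: 30.0
```

Request:
apply_moves:
  rows:
    - [0,0,1,0,0,0]
    - [0,0,1,0,0,0]
    - [0,0,0.5,0,0,0]
    - [0,0,0,0,0,0]
    - [0,0,0,0,0,0]

```text
time: 10.35
tool_pos: [662.1, -91.2, 76.6]
tcp_rot: [-180.0, -0.1, -18.9]
ft_force: [-2.5, -0.5, 6.1]
finger_gap: 27.7
grip_force: 30.1
```

Request:
apply_moves:
  rows:
    - [0,0,0,0,0,0]
    - [0,0,0,0,0,0]
    - [0,0,0,0,0,0]
    - [0,0,0,0,0,0]
    - [0,0,0,0,0,0]
  fingers: 85

```text
time: 10.98
tool_pos: [661.6, -91.0, 75.7]
tcp_rot: [-180.0, 0.0, -18.9]
ft_force: [-0.6, 0.5, -0.9]
finger_gap: 85.2
grip_force: 0.0
```

Request:
apply_moves:
  rows:
    - [0,0,-15,0,0,0]
    - [0,0,-20,0,0,0]
    - [0,0,-20,0,0,0]
    - [-40,0,0,0,0,0]
    - [-40,0,0,0,0,0]

```text
time: 11.6
tool_pos: [586.1, -65.2, 133.0]
tcp_rot: [-180.0, -0.2, -18.9]
ft_force: [-0.9, 0.9, 0.5]
finger_gap: 84.8
grip_force: 0.0
```

```bash
cat >> h.py <<'E'
J=np.array([601.3,-69.7]); ex=np.array([-.945,.327]); ey=np.array([-.327,-.945])
def jigview(c,name=None):
    s=sense(); p,d=eyes.snapshot(c); W=cloud(c,p,d,s); ok=d>0
    if name: cv2.imwrite(name,p[:,:,::-1])
    X=(W[...,:2]-J)@ex; Y=(W[...,:2]-J)@ey; Z=W[...,2]
    print(c,s["time"],"tcp jig",((s["tool_pos"][:2]-J)@ex).round(1),((s["tool_pos"][:2]-J)@ey).round(1),s["tool_pos"][2].round(1))
    m=ok&(abs(Y)<30)&(abs(Z-38)<4)
    for nm,a,b in (("fixedtop",-115,-85),("jawtop",-60,-5)):
        q=X[m&(X>a)&(X<b)]
        if len(q)>5: print(nm,len(q),np.percentile(q,[1,10,50,90,99]).round(1))
    b=ok&(abs(X+65)<25)&(abs(Y)<25)&(Z>93)&(Z<101)
    if b.sum()>20:
        q=np.stack([X[b],Y[b]],-1).astype(np.float32); print("lip",cv2.minEnclosingCircle(q),np.median(Z[b]).round(1),q.mean(0),b.sum())
    b=ok&(abs(X-50)<10)&(abs(Y)<8)&(Z>58)&(Z<66)
    if b.sum()>5: print("wheel",X[b].mean().round(1),Y[b].mean().round(1),np.percentile(Z[b],95).round(1),b.sum())
E
python3 - <<'E'
from h import *
jigview("top"); jigview("wrist","pics/w2.png"); jigview("side","pics/s2.png")
print(togo((553.4,-53.2,100)))
E
```

```text
top 11.6 tcp jig 15.8 0.7 133.0
wrist 11.65 tcp jig 21.7 0.5 130.6
fixedtop 3298 [-112.8 -111.1 -104.3  -97.6  -95.5]
jawtop 2128 [-32.8 -30.5 -24.  -17.8 -16.3]
lip ((-63.42744827270508, 0.6375266909599304), 16.209815979003906) 98.2 [-63.831974     0.67941916] 3929
wheel 49.0 -1.1 63.5 463
side 11.7 tcp jig 19.7 0.6 131.0
fixedtop 109 [-113.3 -110.9 -104.1  -96.5  -94.8]
jawtop 316 [-57.3 -44.5 -26.3 -17.  -15.7]
lip ((-63.77151870727539, 2.10803484916687), 16.669713973999023) 97.9 [-62.56722     1.1783701] 185
wheel 50.3 -0.0 64.5 81
[-33.3  -0.7  31.9]
```

View pics/w2.png

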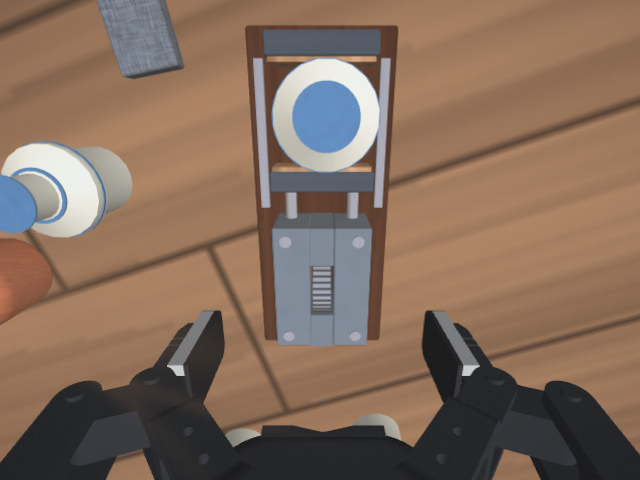

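Request:
apply_moves:
  rows:
    - [-20,-0.5,15,0,0,0]
    - [-20,0,15,0,0,0]
    - [0,0,15,0,0,0]
    - [0,0,10,0,0,0]
    - [0,0,0,0,0,0]
  fingers: 0
  grip_force: 20

```text
time: 12.38
tool_pos: [548.5, -52.0, 75.2]
tcp_rot: [180.0, 0.0, -18.9]
ft_force: [0.0, 0.7, 0.8]
finger_gap: 0.1
grip_force: 0.0
```

Request:
apply_moves:
  rows:
    - [0,0,0,0,0,0]
    - [0,0,0,0,0,0]
    - [0,0,0,0,0,0]
    - [0,0,0,0,0,0]
    - [0,0,0,0,0,0]

```text
time: 13.0
tool_pos: [548.2, -51.8, 75.9]
tcp_rot: [-180.0, -0.0, -18.9]
ft_force: [0.5, -0.1, -0.3]
finger_gap: -0.1
grip_force: 0.0
```

```bash
python3 - <<'E'
from h import *
s=sense(); print(s["ft_force"],s["finger_gap"])
jigview("wrist","pics/w3.png"); print(sense()["tool_pos"],sense()["ft_force"])
E
```

```text
[ 0.48243432 -0.08161061 -0.3410768 ] -0.06671014177640991
wrist 13.0 tcp jig 56.0 0.4 75.9
jawtop 4386 [-32.6 -31.2 -24.6 -17.7 -16.1]
lip ((-61.26854705810547, 0.8346043229103088), 15.901968002319336) 98.2 [-55.734467    0.7661504] 4547
wheel 46.6 -1.3 63.5 669
[548.22635145 -51.75841711  75.84029607] [-0.23586104  0.30227366  0.19672006]
```

View pics/w3.png

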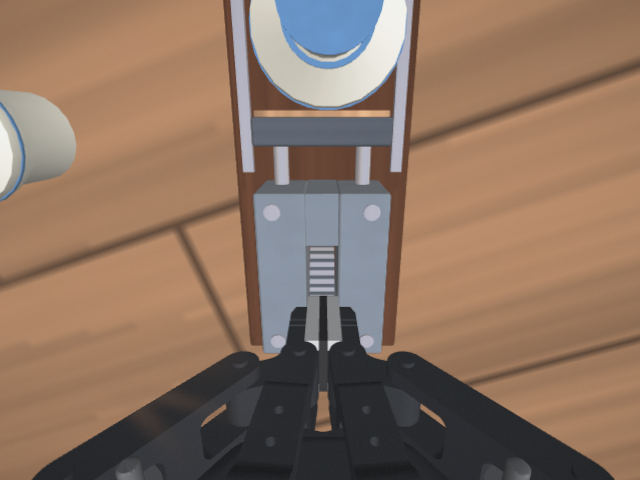

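Request:
apply_moves:
  rows:
    - [-3,-0.5,5,0,0,0]
    - [0,0,4,0,0,0]
    - [0,0,2,0,0,0]
    - [0,0,1,0,0,0]
    - [0,0,0.5,0,0,0]

```text
time: 13.68
tool_pos: [545.6, -50.3, 63.3]
tcp_rot: [-180.0, -0.0, -18.9]
ft_force: [0.3, 0.9, -0.2]
finger_gap: -0.0
grip_force: 0.0
```

Request:
apply_moves:
  rows:
    - [0,0,0.5,0,0,0]
    - [0,0,0.5,0,0,0]
    - [0,0,0.5,0,0,0]
    - [0,0,0,0,0,0]
    - [0,0,0,0,0,0]

```text
time: 14.3
tool_pos: [545.6, -50.3, 61.9]
tcp_rot: [-180.0, -0.0, -18.9]
ft_force: [-0.9, 0.8, 2.0]
finger_gap: 0.2
grip_force: 0.8
```

Request:
apply_moves:
  rows:
    - [0,0,0.5,0,0,0]
    - [0,0,0.3,0,0,0]
    - [0,0,0,0,0,0]
    - [0,0,0,0,0,0]
    - [0,0,0,0,0,0]

```text
time: 14.92
tool_pos: [545.9, -50.4, 61.8]
tcp_rot: [-180.0, -0.0, -18.9]
ft_force: [-2.9, 0.6, 6.9]
finger_gap: 0.1
grip_force: 3.5
```

Request:
apply_moves:
  rows:
    - [1,0,0,0,0,0]
    - [1,0,0,0,0,0]
    - [1,0,0,0,0,0]
    - [1,0,0,0,0,0]
    - [0,0,0,0,0,0]

```text
time: 15.55
tool_pos: [550.0, -51.8, 61.9]
tcp_rot: [-180.0, -0.1, -18.9]
ft_force: [-2.4, -0.1, 6.2]
finger_gap: -0.1
grip_force: 3.3
```

Request:
apply_moves:
  rows:
    - [2,0,0.1,0,0,0]
    - [2,0,0.1,0,0,0]
    - [2,0,0,0,0,0]
    - [2,0,0,0,0,0]
    - [2,0,0,0,0,0]

```text
time: 16.18
tool_pos: [559.5, -55.0, 61.9]
tcp_rot: [-180.0, -0.1, -18.9]
ft_force: [-2.8, 0.3, 8.1]
finger_gap: 0.1
grip_force: 4.1
```

```bash
python3 - <<'E'
from h import *
jigview("wrist")
E
```

```text
wrist 16.175 tcp jig 44.3 -0.2 61.9
jawtop 4124 [-37.  -34.2 -27.8 -22.  -20.6]
lip ((-63.5815544128418, 0.7803624868392944), 16.336231231689453) 98.2 [-60.09991    0.787831] 9397
```

Request:
apply_moves:
  rows:
    - [1,0,0,0,0,0]
    - [1,0,0,0,0,0]
    - [1,0,0,0,0,0]
    - [1,0,0,0,0,0]
    - [1,0,0,0,0,0]

```text
time: 16.85
tool_pos: [564.1, -56.6, 61.6]
tcp_rot: [-180.0, -0.1, -18.9]
ft_force: [-0.9, 0.3, 4.8]
finger_gap: -0.0
grip_force: 2.8
```

Request:
apply_moves:
  rows:
    - [0,0,-4,0,0,0]
    - [-10,0,0,0,0,0]
    - [-10,0,0,0,0,0]
    - [0,0,2.5,0,0,0]
    - [0,0,0.8,0,0,0]

```text
time: 17.48
tool_pos: [544.2, -49.8, 61.5]
tcp_rot: [180.0, 0.0, -18.9]
ft_force: [-3.6, 0.4, 6.8]
finger_gap: -0.2
grip_force: 3.6
```

Request:
apply_moves:
  rows:
    - [0,0,0.3,0,0,0]
    - [0,0,0.3,0,0,0]
    - [0,0,0.2,0,0,0]
    - [0,0,0,0,0,0]
    - [0,0,0,0,0,0]

```text
time: 18.1
tool_pos: [545.2, -50.1, 61.6]
tcp_rot: [-180.0, -0.1, -18.9]
ft_force: [-3.4, 0.6, 8.3]
finger_gap: -0.1
grip_force: 4.1
```

Request:
apply_moves:
  rows:
    - [2,0,0,0,0,0]
    - [2,0,0,0,0,0]
    - [2,0,0,0,0,0]
    - [2,0,0,0,0,0]
    - [2,0,0,0,0,0]

```text
time: 18.73
tool_pos: [555.1, -53.5, 61.8]
tcp_rot: [-180.0, -0.1, -18.9]
ft_force: [-2.6, 1.3, 7.6]
finger_gap: -0.0
grip_force: 4.2
```

```bash
python3 - <<'E'
from h import *
jigview("wrist")
E
```

```text
wrist 18.725 tcp jig 49.0 -0.2 61.8
jawtop 4497 [-42.  -39.2 -32.8 -26.8 -25.4]
lip ((-64.53471374511719, 0.6786251068115234), 15.829768180847168) 98.1 [-59.220074     0.76476216] 5355
wheel 40.4 -1.1 60.7 45
```

Request:
apply_moves:
  rows:
    - [1,0,0,0,0,0]
    - [1,0,0,0,0,0]
    - [1,0,0,0,0,0]
    - [1,0,0,0,0,0]
    - [0,0,0,0,0,0]

```text
time: 19.4
tool_pos: [558.9, -54.8, 61.9]
tcp_rot: [-180.0, -0.1, -18.9]
ft_force: [-2.0, -0.7, 7.6]
finger_gap: -0.3
grip_force: 3.9
```

Request:
apply_moves:
  rows:
    - [0,0,-4,0,0,0]
    - [-6,0,0,0,0,0]
    - [-5,0,0,0,0,0]
    - [0,0,2.5,0,0,0]
    - [0,0,0.8,0,0,0]

```text
time: 20.02
tool_pos: [547.6, -50.9, 61.9]
tcp_rot: [-180.0, -0.0, -18.9]
ft_force: [-2.8, 1.4, 8.5]
finger_gap: -0.3
grip_force: 4.2
```

Request:
apply_moves:
  rows:
    - [0,0,0.3,0,0,0]
    - [0,0,0.3,0,0,0]
    - [0,0,0.3,0,0,0]
    - [0,0,0,0,0,0]
    - [0,0,0,0,0,0]

```text
time: 20.65
tool_pos: [548.4, -51.2, 61.8]
tcp_rot: [-180.0, -0.1, -18.9]
ft_force: [-2.4, 0.4, 9.0]
finger_gap: -0.2
grip_force: 4.8
```

```bash
python3 - <<'E'
from h import *
for i in range(3): jigview("wrist"); print(sense()["ft_force"].round(1), (sense()["ft_force"][:2]@ex).round(2))
E
```

```text
wrist 20.65 tcp jig 56.0 -0.2 61.8
jawtop 5026 [-43.9 -41.3 -34.8 -28.5 -27.1]
lip ((-57.78910827636719, 0.849123477935791), 11.392230987548828) 98.1 [-55.828373    0.7562608] 1321
wheel 43.3 -1.3 63.1 406
[-3.5 -0.2  9.9] 3.29
wrist 20.7 tcp jig 56.1 -0.2 61.8
jawtop 5032 [-43.8 -41.3 -34.7 -28.4 -27.1]
lip ((-57.671974182128906, 0.7448410987854004), 11.330467224121094) 98.1 [-55.80951     0.7720983] 1325
wheel 43.3 -1.3 63.1 406
[-2.4  0.1  8.5] 2.3
wrist 20.75 tcp jig 56.0 -0.2 61.9
jawtop 5022 [-43.9 -41.4 -34.8 -28.5 -27.2]
lip ((-58.10017395019531, 0.7657036781311035), 11.465008735656738) 98.2 [-55.878227    0.7453137] 1326
wheel 43.3 -1.4 63.1 394
[-2.5 -0.3  9.8] 2.23
```

Request:
apply_moves:
  rows:
    - [0.5,0,0,0,0,0]
    - [0.5,0,0,0,0,0]
    - [0.5,0,0,0,0,0]
    - [0.3,0,0,0,0,0]
    - [0,0,0,0,0,0]

```text
time: 21.42
tool_pos: [550.1, -51.9, 61.8]
tcp_rot: [-180.0, -0.1, -18.9]
ft_force: [-2.6, 0.5, 9.9]
finger_gap: 0.2
grip_force: 4.8
```

```bash
cat >> h.py <<'E'
def force(n=3):
    F=[]
    for i in range(n): F.append(sense()["ft_force"]); jigview("wrist") if i==n-1 else eyes.snapshot("wrist")
    F=np.array(F); print("tang",(F[:,:2]@ex).round(2),"mean",(F[:,:2]@ex).mean().round(2),"press",F[:,2].mean().round(1))
E
python3 -c "
from h import *
force(4)"
```

```text
wrist 21.575 tcp jig 54.2 -0.2 61.8
jawtop 4911 [-44.1 -41.7 -35.3 -29.  -27.7]
lip ((-59.74634552001953, 0.7450370788574219), 12.550265312194824) 98.1 [-57.182583    0.7680026] 1822
wheel 42.4 -1.3 62.7 313
tang [2.61 2.74 3.09 2.62] mean 2.76 press 9.0
```

Request:
apply_moves:
  rows:
    - [0.3,0,0,0,0,0]
    - [0.3,0,0,0,0,0]
    - [0.3,0,0,0,0,0]
    - [0.3,0,0,0,0,0]
    - [0,0,0,0,0,0]

```text
time: 22.25
tool_pos: [551.3, -52.2, 61.9]
tcp_rot: [-180.0, -0.1, -18.9]
ft_force: [-2.8, 0.1, 10.1]
finger_gap: 0.1
grip_force: 4.8
```

```bash
python3 -c "
from h import *
force(4)"
```

```text
wrist 22.4 tcp jig 53.0 -0.2 61.9
jawtop 4784 [-44.5 -42.1 -35.7 -29.7 -28.4]
lip ((-60.83538818359375, 0.753786563873291), 12.937490463256836) 98.2 [-58.021122     0.72973573] 2176
wheel 41.9 -1.2 62.5 254
tang [2.65 2.16 2.39 2.47] mean 2.42 press 9.9
```

Request:
apply_moves:
  rows:
    - [0.3,0,0,0,0,0]
    - [0.3,0,0,0,0,0]
    - [0.3,0,0,0,0,0]
    - [0.3,0,0,0,0,0]
    - [0,0,0,0,0,0]

```text
time: 23.08
tool_pos: [552.4, -52.6, 61.8]
tcp_rot: [-180.0, -0.1, -18.9]
ft_force: [-2.4, 0.0, 9.5]
finger_gap: 0.0
grip_force: 4.8
```

```bash
python3 -c "
from h import *
force(4)"
```

```text
wrist 23.225 tcp jig 51.8 -0.2 61.9
jawtop 4704 [-44.9 -42.4 -36.1 -30.1 -28.8]
lip ((-61.858612060546875, 0.5646686553955078), 13.504007339477539) 98.2 [-58.841934    0.7371388] 2563
wheel 41.4 -1.2 62.2 184
tang [2.3  2.18 2.47 2.61] mean 2.39 press 9.7
```

Request:
apply_moves:
  rows:
    - [0.3,0,0,0,0,0]
    - [0.3,0,0,0,0,0]
    - [0.3,0,0,0,0,0]
    - [0.2,0,0,0,0,0]
    - [0,0,0,0,0,0]

```text
time: 23.9
tool_pos: [553.3, -52.9, 61.8]
tcp_rot: [-180.0, -0.1, -18.9]
ft_force: [-2.4, -0.3, 9.9]
finger_gap: 0.1
grip_force: 5.1
```

```bash
python3 -c "
from h import *
force(4)"
```

```text
wrist 24.05 tcp jig 50.8 -0.2 61.8
jawtop 4741 [-45.3 -42.7 -36.2 -30.2 -28.8]
lip ((-62.87934494018555, 0.7363624572753906), 13.98259162902832) 98.2 [-59.48934      0.72619104] 2901
wheel 41.2 -1.2 62.1 121
tang [2.18 3.84 2.67 2.6 ] mean 2.82 press 10.0
```

Request:
apply_moves:
  rows:
    - [0.25,0,0,0,0,0]
    - [0.25,0,0,0,0,0]
    - [0.25,0,0,0,0,0]
    - [0.25,0,0,0,0,0]
    - [0,0,0,0,0,0]

```text
time: 24.72
tool_pos: [553.8, -53.1, 61.8]
tcp_rot: [-180.0, -0.0, -18.9]
ft_force: [-5.9, 0.3, 11.6]
finger_gap: 0.1
grip_force: 6.1
```

```bash
python3 -c "
from h import *
force(4)"
```

```text
wrist 24.875 tcp jig 50.3 -0.2 61.8
jawtop 4733 [-45.6 -42.8 -36.3 -30.3 -28.9]
lip ((-63.11869812011719, 0.7155618667602539), 14.09105396270752) 98.1 [-59.803143     0.76545215] 3133
wheel 40.9 -1.2 61.8 100
tang [5.66 5.91 5.64 5.  ] mean 5.55 press 12.0
```

Request:
apply_moves:
  rows:
    - [-0.3,0,0,0,0,0]
    - [0,0,-0.7,0,0,0]
    - [0,0,-1,0,0,0]
    - [0,0,-3,0,0,0]
    - [0,0,-10,0,0,0]

```text
time: 25.55
tool_pos: [552.3, -52.8, 74.7]
tcp_rot: [180.0, 0.1, -18.9]
ft_force: [-1.0, 1.0, 0.1]
finger_gap: -0.1
grip_force: 0.0
```

Request:
apply_moves:
  rows:
    - [0,0,-20,0,0,0]
    - [-10,0,-20,0,0,0]
    - [-20,0,-20,0,0,0]
    - [0,0,0,0,0,0]
    - [0,0,0,0,0,0]

```text
time: 26.18
tool_pos: [525.3, -43.4, 135.6]
tcp_rot: [-180.0, -0.1, -18.9]
ft_force: [-0.2, 0.2, 0.2]
finger_gap: 0.2
grip_force: 0.0
```

```bash
python3 -c "
from h import *
jigview('wrist','pics/w4.png'); jigview('side','pics/s4.png')"
```

```text
wrist 26.175 tcp jig 80.5 -0.0 135.6
jawtop 2883 [-45.1 -43.  -36.5 -29.9 -28.6]
wheel 49.5 -1.5 63.6 578
side 26.225 tcp jig 80.8 0.1 135.0
fixedtop 92 [-113.2 -110.7 -103.3  -96.   -86.4]
jawtop 292 [-58.9 -49.5 -38.  -29.6 -28.2]
lip ((-69.72836303710938, 1.6979336738586426), 17.405651092529297) 98.0 [-69.78716     0.7894004] 180
wheel 50.4 -0.6 64.6 74
```

View pics/w4.png

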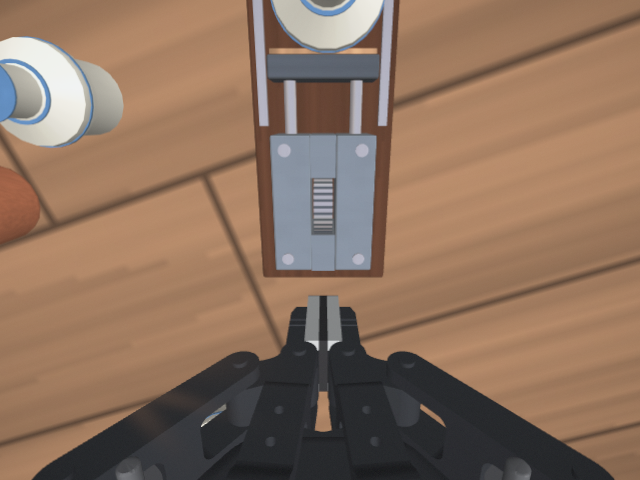

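The wrist view shows the jaw (px 323,67) closed on the vase (px 328,20) and the fingers clear of everything. The side depth puts the vase at jig x = -69.7 mm, which means it is touching both jaws.

```bash
python3 -c "
from bench import job
print(job.hand_in())"
```

```text
the job is handed in; nothing more can be done
None
```

The job is handed in: the vase stands upright between the jaws, about 1 mm off mid-width. The wheel-closed jaw presses it at roughly 11 N, estimated from the fingertip force: slightly above the 4–10 N snug range, well under the 18 N crack limit. I got no verdict back, and I didn't re-measure the force after lifting off.

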